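# Put the muddled desk things back on their own places

### The job

Somebody wiped the desk and put four things back in each other's places. Set each one in the middle of where it belongs, right way up and resting on its floor: the mouse on the mouse mat, the drink can on the round coaster, the earphone case down in the pocket of the charging cradle and the grey perfume bottle with the black stopper in the wooden tray. Every place is taken, so park a thing on the bare desk in front when you need to; keep the can and that bottle upright all the time, and leave the eraser and the tape roll where they are.

Things in the scene. Friction and masses are not known exactly. Their poses are not given: they have to be found in the camera images.
- mouse: black wireless computer mouse, 113 long (its x) x 63 wide (its y) x 37 high, domed; grip it low across its width. Origin at the centre of its underside, z up. At the start it lies in the wooden tray.
- drink_can: slim upright aluminium drink can with a white sleeve, 53 diameter x 134 high (closed, full, about 0.18 to 0.35 kg). Origin at the centre of its bottom, z up along its axis. At the start it stands on the mouse mat or in the charging cradle.
- ear_case: black earphone case with rounded corners, 47 (its x) x 58 (its y) x 24 high, lid shut and staying shut. Origin at the centre of its underside, z up. At the start it lies on the coaster.
- perfume_dark: upright glass perfume bottle with a grey body and a black stopper, 166 high: the body is round, 52 across at the widest, and reaches up to 113; the black stopper above it flares upward to 42 across at the top and can be gripped from above too. Origin at the centre of its bottom, z up. At the start it stands in the charging cradle or on the mouse mat.
- mouse_mat: grey cloth mouse mat lying fixed on the desk, 150 (its x) x 180 (its y) x 4 thick, no rim. Origin at the centre of its underside, on the desk: its top is 4 above it. Like the other three places it does not move.
- coaster: round dark-wood coaster fixed on the desk, 98 across, with a cork floor 4 above the desk, 86 across inside a rim that is 9 high. Origin at its centre, on the desk.
- charging_cradle: white charging cradle fixed on the desk, 92 (its x) x 104 (its y) x 12 high, with a rectangular open pocket in the middle, 60 (x) x 71 (y) and 8 deep (pocket floor 4 above the desk), its edge bevelled: the earphone case lies flat in it with about 6 to spare on each side, its long side along the pocket's long side, either way round. Origin at its centre, on the desk.
- wooden_tray: light-wood rectangular tray fixed on the desk, 130 (its x) x 170 (its y), floor 4 above the desk, walls 7 thick and 16 high (inside 116 x 156). Origin at its centre, on the desk.
- eraser: small blue-and-white eraser lying at the right, 22 x 50 x 12 high; not to be moved. Origin at the centre of its underside. (The desk top is z = 0; straight ahead of the robot, round x = 0.46, y = 0 there is always bare desk, about 0.18 m across, to park a thing on. Farther back stand taller bottles.)
- tape_roll: flat roll of tape lying at the left, 58 across x 19 high; not to be moved. Origin at the centre of its underside.
Mind the look-alikes: they are no part of the job. What is shaped like the drink_can but orange or turquoise is not meant.

How it is judged:
By the outcome, as a careful person would: the job done as asked, in the order asked, and still so for the second after the job is handed in, with the robot touching nothing.
It also fails if it takes over 112 s, if anything falls off the work surface, if the arm or the gripper's body presses on something with over 40 N, if the wrist force passes 120 N, or if a joint passes its speed limit or range.

### The arm

A 6-joint arm with a two-finger parallel gripper is mounted at the origin on a cart in front of the work surface, level with it; the furniture and walls round the work are solid. World frame = base frame: x ahead of the robot, y to its left, z up, the work surface at z = 0. Lengths are in mm, angles in rad, forces in N, time in s.
With the tool pointing down it reaches from about 275 to 750 mm from the base axis. Payload 10.2 kg.
Tool frame: the origin (TCP) lies on the centre line of the jaws, within the pads' length; the fingertips stand 19 mm ahead of it and the grasp point (between the pads) is the TCP; z points along the fingers, y is the line along which they close (so a half turn about z gives the same grasp; the last joint's range is limited). The gripper opens to 85 mm and grips with 20 to 120 N. Pads are 22 mm wide; open, the fingers measure 114 mm over their backs; the gripper's body (76 mm by 85 mm) begins 54 mm behind the grasp point. The pads swing forward as they close: fully open they stand 13 mm farther back than shut.
Start: joints at [-1.392, 0.313, 1.498, -0, 1.331, -0.223], TCP at [205.303, -483.2, 250.294] pointing down, gripper open.
Joint ranges: [-2.94, 2.94], [-0.97, 2.17], [0.19, 2.56], [-1.23, 4.37], [0.02, 3.11], [-2.88, 2.88]. Speed limits (rad/s): [2.39, 2.39, 3.01, 3.14, 3.14, 3.14].

### API

Orientations are given as a unit quaternion [w, x, y, z].
In Python, from rig import sense, capture, finish_job, regions_of, mark_of gives the robot as it stands.
- The arm moves only by the tool jog_arm, never from a script. Its argument "series" is text: rows parted by semicolons, each of 7 numbers parted by spaces: the shift along the tool's x, y, z in units of 0.4 m (1.0 is 0.4 m), then the turn, a rotation vector about the tool's x, y, z in units of pi/2 rad (1.0 is pi/2 rad), then the opening, from -1 (shut) to 1 (fully open). A call has 1 to 20 rows; each row is the pose to reach, as a shift and turn from the pose commanded when the call began, along the tool's axes at that moment; what a row does not reach only later rows make up. A row lasts 1/8 s, in which the tool goes at most 62.5 mm and 10.7 degrees, less where a joint would pass 70% of its speed; a pose out of reach is approached as far as the arm can. A call with a number of a shift or a turn outside -1 to 1 is refused whole. A call with a gripper value outside its range is refused whole. The fingers move at their own pace and stop on an object; "grip_force" is the grip in N (left out, the last holds). Time passes only in rows, so rows that repeat a pose let the fingers close. It gives the time, the measured TCP pose, the force, the opening and the grip force at its end, in the units of the state.
- sense(): the state, without advancing time (a new reading comes with each control period).
- capture(name): name is "scene" or "top" or "wrist"; returns a dict with "img" (480x640x3 uint8, red, green, blue), "intrinsics" (3x3 intrinsics, pixels), "dist_coeffs" ([k1, k2, p1, p2, k3] as OpenCV has them; the pictures are not rectified), "R" (3x3) and "t" (3): a world point X has camera coordinates R X + t. Camera axes: x right, y down, z forward; pixel columns grow to the right and rows downward; lengths in mm; the calibration is good to about 2 mm. A picture is of the moment at which its call begins. There is no depth.
- finish_job(): hands the job in; it is judged then, once.
Trained networks look in a picture, given as the dict that the camera call returned (one of the last four; its "shot" number tells which), for a name from the list of things; names that differ only in an ending like _2 or _b are one class to them, and where a whole thing is asked for, a point or a joint stands for the part that bears it (a point fixed in the world has none). Each returns a list of dicts, best first, with "confidence" (0 to 1); they miss things now and then, are a little off and sometimes report something else, mostly with a low value. They report only what shows in the picture. A call takes as long as a camera call. They do not tell look-alikes from the thing itself.
- regions_of(label, picture): "region" (480x640 bool, what is visible of it) and "point" ([row, column] in pixels, amid what is visible of it).
- mark_of(label, picture): "point" ([row, column] in pixels: a listed point, or the origin of a listed thing).
The state is a dict: "time_s": time; "joints": joint angles; "dq": joint speeds; "tau": joint torques, N m; "eef_pos": TCP position; "ee_rot": TCP orientation; "force": force on the tool from outside, world axes, zero at the start; "wrist_torque": the same for the moment, N m; "grip_width": opening from 0.0 (shut) to 1.0 (fully open); "grip_force": force on a finger pad.
Only numpy, scipy, OpenCV 4.12 (cv2) and the standard library are available. Lean on these libraries where they do the work, as an engineer would, in place of code of your own. Each camera call takes 0.05 s, during which the arm holds its last target. There are 200 camera calls.

## Working session

There is one attempt and no reset: what is moved stays moved. The work goes in short steps, Python scripts to look and compute and a tool call to move; the robot and the scene stay as the last step left them, time stands still between calls to the robot, and variables do not carry over. Pictures are saved under pics/ and viewed, at most 14 in all, crops included, and the job is handed in when it is done.

Besides the shell and the picture viewer there is one more tool, called after "Call:" in YAML: its name, and indented under it one key for each argument. jog_arm: Moves the arm, as the interface text tells. Shifts and turns lie within -1 to 1; 1 stands for 0.4 m of shift or pi/2 rad of turn. Its arguments: {"type":"object","properties":{"series":{"type":"string"},"grip_force":{"type":"number"}},"required":["series"]}

```bash
ls; mkdir -p pics
cat > h.py <<'E'
import numpy as np, cv2, json
from rig import sense, capture, finish_job, regions_of, mark_of
def save(c,n): cv2.imwrite('pics/'+n+'.png',c['img'][:,:,::-1])
def ray(c,p):
    K=np.array(c['intrinsics'],float);D=np.array(c['dist_coeffs'],float);R=np.array(c['R']);t=np.array(c['t'])
    u=cv2.undistortPoints(np.array([[[p[1],p[0]]]],float),K,D)[0,0]
    return -R.T@t, R.T@np.array([u[0],u[1],1.])
def at(c,p,z):
    o,d=ray(c,p); return o+d*(z-o[2])/d[2]
def tri(a,p,b,q):
    o1,d1=ray(a,p);o2,d2=ray(b,q)
    s=np.linalg.lstsq(np.c_[d1,-d2],o2-o1,rcond=None)[0]
    x=o1+s[0]*d1;y=o2+s[1]*d2
    return (x+y)/2,np.linalg.norm(x-y)
E
python3 - <<'E'
from h import *
s=sense();print(s)
a=capture('scene');b=capture('top')
save(a,'scene0');save(b,'top0')
for c in(a,b):print(-np.array(c['R']).T@np.array(c['t']))
for n in 'mouse drink_can ear_case perfume_dark mouse_mat coaster charging_cradle wooden_tray eraser tape_roll'.split():
    ma=mark_of(n,a);mb=mark_of(n,b)
    for nm,c,m in(('s',a,ma),('t',b,mb)):
        for k in m[:4]:print(n,nm,np.round(k['point']),round(k['confidence'],2),np.round(at(c,k['point'],0 if 'ma' not in n else 0)))
    if ma and mb:
        x,e=tri(a,ma[0]['point'],b,mb[0]['point']);print('   tri',np.round(x,1),round(e,1))
E
```

```text
pics
{'time_s': 0.0, 'joints': array([-1.39239561e+00,  3.13439065e-01,  1.49845897e+00,  3.68023636e-05,
        1.33100345e+00, -2.23404194e-01]), 'dq': array([ 1.47379115e-03, -2.41928581e-04,  1.72335017e-05, -1.60566205e-03,
       -8.71770159e-04, -8.04679915e-04]), 'tau': array([-1.53231133e-03, -4.12270975e+01, -2.59744924e+01, -2.80651411e-04,
        4.14764945e-03, -3.01391663e-05]), 'eef_pos': array([ 205.26809311, -482.94693832,  249.73241829]), 'ee_rot': array([-6.53848288e-04,  9.79887553e-01,  1.99549381e-01,  3.25915399e-05]), 'force': array([ 0.84065816,  0.46719767, -0.43002851]), 'wrist_torque': array([-0.04089826,  0.02283976,  0.02920196]), 'grip_force': 0.0, 'grip_width': 0.9952973546286241}
[-189.98459402 1073.68587205 1077.4254849 ]
[ 399.08999426   26.32602227 1010.83405132]
mouse s [212. 385.] 0.61 [ 460. -230.    0.]
mouse t [260. 440.] 0.72 [ 459. -223.    0.]
   tri [ 457.4 -221.9    6.3] 1.9
drink_can s [339. 248.] 0.82 [469. 385.   0.]
drink_can s [302. 295.] 0.77 [454. 225.   0.]
drink_can s [291. 356.] 0.75 [351. 104.   0.]
drink_can s [212. 383.] 0.
[... 622 characters left out ...]
 [ 666. -117.    0.]
   tri [ 665.3 -116.6    3.1] 0.5
coaster s [245. 256.] 0.63 [672. 113.   0.]
coaster t [166. 278.] 0.61 [670. 118.   0.]
coaster t [182. 180.] 0.59 [642. 332.   0.]
   tri [668.7 117.4   4.3] 0.8
charging_cradle s [306. 289.] 0.63 [457. 244.   0.]
charging_cradle t [268. 223.] 0.6 [452. 238.   0.]
   tri [455.3 240.5  -3.3] 7.5
wooden_tray s [216. 382.] 0.68 [ 459. -208.    0.]
eraser s [182. 353.] 0.51 [ 623. -311.    0.]
eraser t [181. 473.] 0.66 [ 629. -304.    0.]
   tri [ 624.5 -305.     3. ] 8.1
tape_roll s [294. 211.] 0.64 [640. 325.   0.]
tape_roll t [178. 184.] 0.91 [648. 324.   0.]
tape_roll t [167. 391.] 0.71 [ 663. -127.    0.]
   tri [646.2 323.   -3.4] 6.8
```

View pics/top0.png

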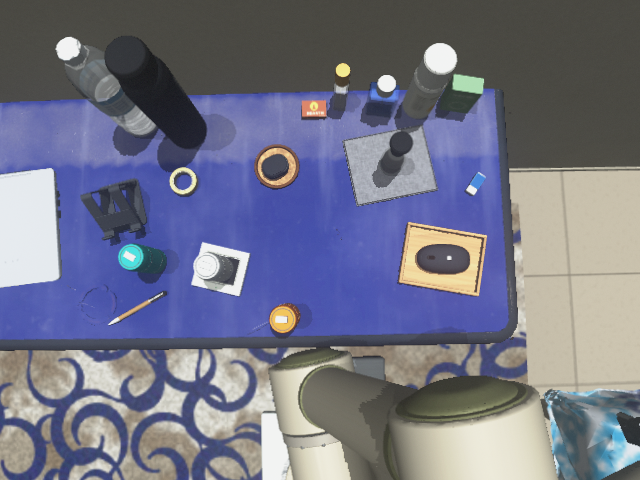

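View pics/scene0.png

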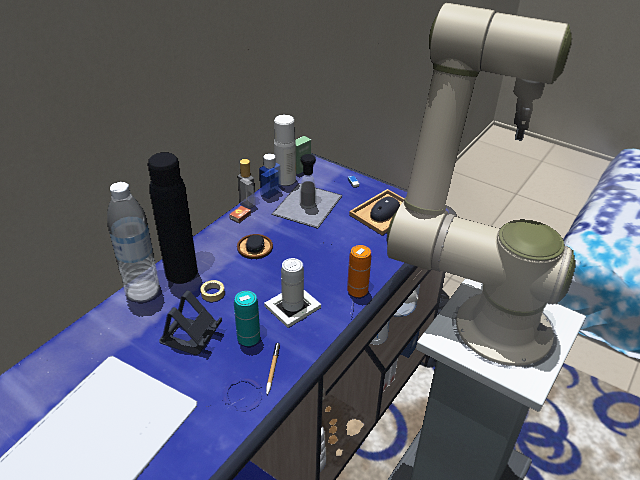

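The two views show the white can in the cradle (scene 292,285; top 213,265). Orange (scene 359,270) and turquoise (247,318) are the look-alikes. The white sleeve fits the description. The grey bottle with black stopper is on the mat (top 396,155), the ear case on the coaster (276,167) and the mouse in the tray (443,258).

Run:
```python
from h import *
a=capture('scene');b=capture('top')
H=dict(mouse_mat=4,coaster=9,charging_cradle=12,wooden_tray=16,mouse=15,ear_case=20,drink_can=134,perfume_dark=166,eraser=12)
for n,z in H.items():
    for nm,c in(('s',a),('t',b)):
        r=regions_of(n,c)
        for k in r[:3 if n=='drink_can' else 1]:
            m=k['region'].astype(np.uint8)
            cs,_=cv2.findContours(m,cv2.RETR_EXTERNAL,cv2.CHAIN_APPROX_NONE)
            P=np.vstack(cs)[:,0]
            W=np.array([at(c,(p[1],p[0]),z)[:2] for p in P],np.float32)
            R=cv2.minAreaRect(W)
            print(n,nm,round(k['confidence'],2),np.round(k['point']),'ctr',np.round(R[0],1),'sz',np.round(R[1],1),'ang',round(R[2],1),m.sum())
i=a['img'][130:340,180:400];j=b['img'][110:320,170:510]
cv2.imwrite('pics/crop1.png',np.hstack([cv2.resize(i,None,fx=1.7,fy=1.7),cv2.resize(j,(420,357))[:, :]])[:,:,::-1])
```

```text
mouse_mat s 0.29 [216. 367.] ctr [ 464.9 -233.2] sz [186.3 136.2] ang 80.0 752
mouse_mat t 0.9 [171. 384.] ctr [ 668.4 -123.5] sz [150.9 183.4] ang 10.3 4657
coaster s 0.58 [252. 250.] ctr [666.6 125.7] sz [ 98.6 101.7] ang 36.3 449
coaster t 0.75 [171. 290.] ctr [669.1 122. ] sz [95.1 97.4] ang 89.2 1065
charging_cradle s 0.64 [311. 285.] ctr [447.3 244.8] sz [111.6 103.8] ang 76.2 874
charging_cradle t 0.76 [272. 233.] ctr [449.8 240.9] sz [105.5  95.1] ang 75.6 1349
wooden_tray s 0.97 [213. 367.] ctr [ 458.7 -218.3] sz [187.3 141.1] ang 81.2 891
wooden_tray t 0.76 [273. 438.] ctr [ 461.5 -224.7] sz [174. 133.] ang 78.9 3845
mouse s 0.96 [212. 381.] ctr [ 461.7 -228. ] sz [ 67.7 128.5] ang 8.7 503
mouse t 0.66 [258. 441.] ctr [ 462.7 -227.4] sz [107.2  63.1] ang 87.6 1312
ear_case s 0.59 [244. 252.] ctr [663.  126.8] sz [46.2 72.8] ang 39.1 277
ear_case t 0.79 [163. 274.] ctr [665.8 124.4] sz [48.  56.4] ang 25.9 519
drink_can s 0.92 [271. 357.] ctr [315.6 159.8] sz [ 48.3 171.9] ang 29.2 953
drink_can s 0.71 [315. 246.] ctr [428.6 426. ] sz [ 53.2 159.6] ang 41.2 1261
drink_can s 0.6 [282. 294.] ctr [415.3 288. ] sz [ 56.4 171.8] ang 34.6 1159
drink_can t 0.82 [258. 139.] ctr [465.1 361.3] sz [90.6 52.2] ang 85.5 1148
drink_can t 0.67 [266. 212.] ctr [446.3 229.4] sz [72.1 50.8] ang 72.3 884
drink_can t 0.58 [320. 282.] ctr [351.7  97.4] sz [50.1 57.6] ang 43.9 743
perfume_dark s 0.87 [186. 307.] ctr [602.9 -33.1] sz [ 41.4 259.1] ang 35.3 727
perfume_dark t 0.94 [152. 393.] ctr [ 647.2 -110.2] sz [41.4 87.5] ang 61.8 939
eraser t 0.55 [182. 474.] ctr [ 620.6 -303.3] sz [23.8 53.2] ang 51.0 248
```

View pics/crop1.png

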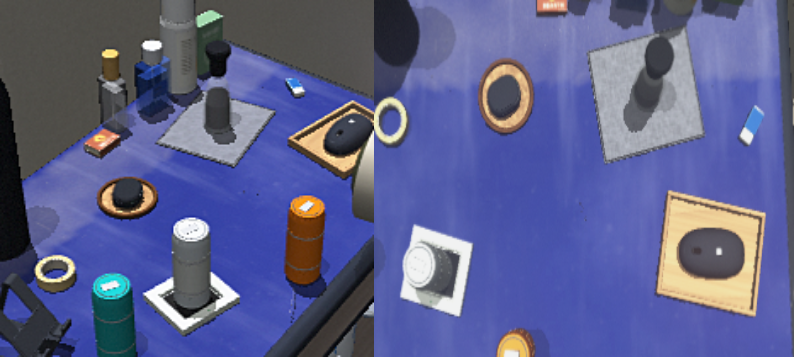

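```bash
cat >> h.py <<'E'
def plan(*wps, s=None):
    """wps: (x,y,z,yaw_deg of tool x) -> jog units relative to current pose"""
    from scipy.spatial.transform import Rotation as Ro
    s=s or sense();q=s['ee_rot'];R0=Ro.from_quat([q[1],q[2],q[3],q[0]])
    for x,y,z,psi in wps:
        a=np.radians(psi)/2
        T=Ro.from_quat([np.cos(a),np.sin(a),0,0])
        d=R0.inv().apply(np.array([x,y,z])-s['eef_pos'])
        rv=(R0.inv()*T).as_rotvec()
        print((x,y,z,psi),'->',np.round(d/400,4),np.round(rv/(np.pi/2),4),'rows>=',int(max(np.ceil(np.linalg.norm(d)/62.5),np.ceil(np.degrees(np.linalg.norm(rv))/10.7))))
E
python3 - <<'E'
from h import *
plan((640,-126,260,80))
w=capture('wrist');R=np.array(w['R']);print(-R.T@w['t']-sense()['eef_pos'],R[2],w['intrinsics'])
a=capture('scene');b=capture('top')
# stopper top / can top triangulation by dark/white blob of region extreme
ra=regions_of('drink_can',a);rb=regions_of('drink_can',b)
E
```

```text
(640, -126, 260, 80) -> [ 1.3494 -0.3969 -0.0242] [ 0.     -0.     -0.6331] rows>= 10
[ 62.52388345  25.35349842 123.95553001] [-0.240599   -0.10192501 -0.96525821] [[383.40515525   0.         323.10472322]
 [  0.         383.40515525 234.86587523]
 [  0.           0.           1.        ]]
```

Call:
jog_arm:
  series: "0.7 -0.2 0 0 0 -0.35 1; 0.7 -0.2 0 0 0 -0.35 1; 0.7 -0.2 0 0 0 -0.35 1; 0.7 -0.2 0 0 0 -0.35 1; 0.7 -0.2 0 0 0 -0.35 1; 0.7 -0.2 0 0 0 -0.35 1"

```text
time_s: 3.1
eef_pos: [433.3, -298.3, 250.2]
ee_rot: [-0.0, 0.888, 0.46, 0.0]
force: [-0.4, 0.3, -0.5]
grip_width: 1.001
grip_force: 0.0
```

Run:
```python
from h import *
plan((610,-150,260,85))
```

```text
(610, -150, 260, 85) -> [ 0.5577  0.1468 -0.0242] [ 1.000e-04 -2.000e-04 -3.362e-01] rows>= 4
```

Call:
jog_arm:
  series: "0.56 0.145 -0.025 0 0 -0.336 1; 0.56 0.145 -0.025 0 0 -0.336 1; 0.56 0.145 -0.025 0 0 -0.336 1; 0.56 0.145 -0.025 0 0 -0.336 1; 0.56 0.145 -0.025 0 0 -0.336 1; 0.56 0.145 -0.025 0 0 -0.336 1; 0.56 0.145 -0.025 0 0 -0.336 1"

```text
time_s: 3.98
eef_pos: [608.2, -152.6, 260.5]
ee_rot: [0.0, 0.739, 0.673, -0.0]
force: [-0.5, -0.1, -0.6]
grip_width: 0.998
grip_force: 0.0
```

Run:
```python
from h import *
w=capture('wrist');b=capture('top');save(w,'w1')
for n in('perfume_dark','mouse_mat','mouse','wooden_tray'):
    m=mark_of(n,w);mb=mark_of(n,b)
    for k in m[:2]:print(n,np.round(k['point']),k['confidence'],np.round(at(w,k['point'],0),1))
    if m and mb:print(tri(w,m[0]['point'],b,mb[0]['point']))
    r=regions_of(n,w)
    if r:
        P=np.argwhere(r[0]['region']);print('reg',P.min(0),P.max(0),len(P))
        if n!='perfume_dark':
            z=dict(mouse_mat=4,mouse=15,wooden_tray=16)[n]
            R=cv2.minAreaRect(np.array([at(w,p,z)[:2] for p in P[::5]],np.float32));print(R)
```

```text
reg [140 355] [220 454] 5802
reg [ 52 282] [266 470] 21898
((669.6796875, -124.24124908447266), (150.3589630126953, 180.6060791015625), 10.275269508361816)
mouse [281. 193.] 0.97 [ 460.6 -229.2    0. ]
reg [232 158] [327 222] 3858
((463.15081787109375, -222.96331787109375), (104.77743530273438, 65.45484924316406), 83.76364135742188)
reg [196 128] [359 258] 11878
((465.12774658203125, -224.9707489013672), (173.72972106933594, 132.25962829589844), 79.05359649658203)
```

View pics/w1.png

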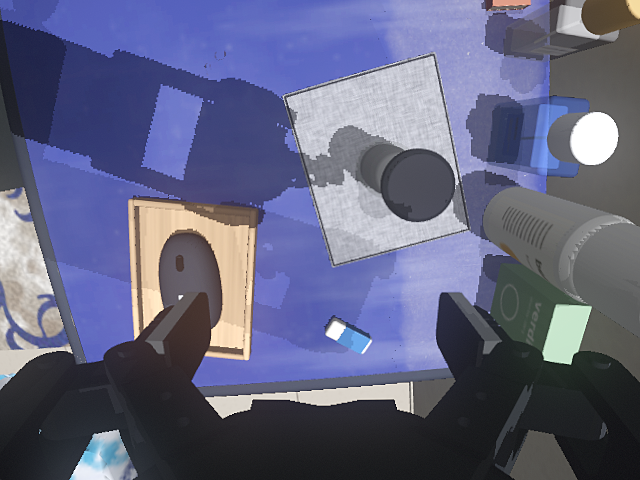

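The wrist view shows the stopper top centred at (row 185, col 418) and the mat corners at about (285,95), (433,55), (468,230) and (333,266). The mouse is at (190,280) in the tray.

Run:
```python
from h import *
w=capture('wrist');b=capture('top')
r=regions_of('perfume_dark',w)[0]['region'];g=w['img'].max(2)
print(at(w,(185,418),166))
rb=regions_of('perfume_dark',b)[0]['region'].astype(np.uint8);P=np.argwhere(rb&(b['img'].max(2)<60));print(P.min(0),P.max(0))
p=(143.5,401); print(at(b,p,166),tri(w,(185,418),b,p))
# circle fit: stopper top disk
m=(r&(g<75)).astype(np.uint8);d=cv2.distanceTransform(m,cv2.DIST_L2,5);i=np.unravel_index(d.argmax(),d.shape);print(i,d.max(),at(w,i,166))
plan((668,-126,260,85),(668,-126,150,85))
```

```text
[ 668.19980786 -120.2964144   166.        ]
[132 382] [169 401]
[ 663.65775851 -121.66514339  166.        ] (array([ 680.42077934, -129.75524561,  113.19951389]), np.float64(2.349531654992586))
(np.int64(212), np.int64(400)) 7.0 [ 657.16824929 -135.17000779  166.        ]
(668, -126, 260, 85) -> [0.0764 0.1412 0.0007] [-0.     -0.     -0.0026] rows>= 2
(668, -126, 150, 85) -> [0.0764 0.1412 0.2757] [-0.     -0.     -0.0026] rows>= 3
```

Call:
jog_arm:
  series: "0.076 0.142 0 0 0 0 1; 0.076 0.142 0 0 0 0 1; 0.076 0.142 0.14 0 0 0 1; 0.076 0.142 0.2775 0 0 0 1; 0.076 0.142 0.2775 0 0 0 1; 0.076 0.142 0.2775 0 0 0 0.2; 0.076 0.142 0.2775 0 0 0 0.2"
  grip_force: 40

```text
time_s: 5.75
eef_pos: [669.2, -126.7, 152.4]
ee_rot: [0.002, 0.739, 0.674, 0.001]
force: [0.0, 0.7, -0.6]
grip_width: 0.606
grip_force: 0.0
```

Run:
```python
from h import *
w=capture('wrist');save(w,'w2')
```

```text
(no output)
```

View pics/w2.png

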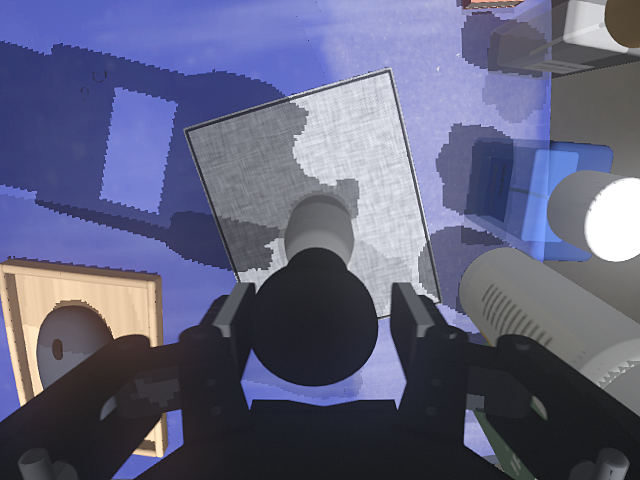

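Stopper top disc is centred at (314,318), jaws at column 321: the jaws are about 2 mm too far in +x.

Run:
```python
from h import *
w=capture('wrist');print(at(w,(318,314),166),at(w,(200,320),113), at(w,(225,320),60),sense()['eef_pos'])
for p in((130,185),(70,390),(301,440)):print(at(w,p,4))
plan((667,-122,148,85))
```

```text
[ 668.61665346 -117.72511025  166.        ] [672.96862123 -89.62018858 113.        ] [ 670.50604474 -113.4991327    60.        ] [ 668.84354239 -126.44571646  151.28021965]
[582.01591219 -50.69347137   4.        ]
[725.66049296 -25.00842767   4.        ]
[ 756.48415322 -196.46094863    4.        ]
(667, -122, 148, 85) -> [ 0.0107 -0.0056  0.0082] [ 0.0019  0.0005 -0.0026] rows>= 1
```

Call:
jog_arm:
  series: "0.014 -0.005 0.008 0 0 0 0.2; 0.014 -0.005 0.008 0 0 0 -0.3; 0.014 -0.005 0.008 0 0 0 -0.3; 0.014 -0.005 0.008 0 0 0 -0.3; 0.014 -0.005 0.008 0 0 0 -0.3; 0.014 -0.005 0.008 0 0 0 -0.3"
  grip_force: 40

```text
time_s: 6.6
eef_pos: [666.8, -120.5, 146.2]
ee_rot: [0.0, 0.739, 0.674, 0.0]
force: [-0.9, 1.1, 1.1]
grip_width: 0.468
grip_force: 40.4
```

Run:
```python
from h import *
print(sense()['eef_pos'])
plan((667,-121,240,85),(480,-60,240,85),(480,-60,147,85))
```

```text
[ 666.83845597 -120.5242805   146.18746802]
(667, -121, 240, 85) -> [-0.0011  0.0005 -0.2345] [ 0.0001 -0.     -0.0027] rows>= 2
(480, -60, 240, 85) -> [ 0.108  -0.4789 -0.2346] [ 0.0001 -0.     -0.0027] rows>= 4
(480, -60, 147, 85) -> [ 0.108  -0.479  -0.0021] [ 0.0001 -0.     -0.0027] rows>= 4
```

Call:
jog_arm:
  series: "0 0 -0.03 0 0 0 -0.3; 0 0 -0.1 0 0 0 -0.3; 0.03 -0.1 -0.12 0 0 0 -0.3; 0.05 -0.2 -0.12 0 0 0 -0.3; 0.07 -0.3 -0.12 0 0 0 -0.3; 0.09 -0.4 -0.12 0 0 0 -0.3; 0.108 -0.46 -0.12 0 0 0 -0.3; 0.108 -0.479 -0.12 0 0 0 -0.3; 0.108 -0.479 -0.06 0 0 0 -0.3; 0.108 -0.479 -0.02 0 0 0 -0.3; 0.108 -0.479 0 0 0 0 -0.3; 0.108 -0.479 0.005 0 0 0 -0.3; 0.108 -0.479 0.008 0 0 0 -0.3; 0.108 -0.479 0.008 0 0 0 -0.3"

```text
time_s: 8.35
eef_pos: [480.2, -60.1, 143.3]
ee_rot: [0.0, 0.739, 0.674, 0.0]
force: [-0.2, -0.0, -2.1]
grip_width: 0.471
grip_force: 41.1
```

Call:
jog_arm:
  series: "0 0 0.0025 0 0 0 -0.3; 0 0 0.005 0 0 0 -0.3; 0 0 0.005 0 0 0 -0.3"

```text
time_s: 8.72
eef_pos: [480.5, -60.2, 142.1]
ee_rot: [0.001, 0.739, 0.674, 0.0]
force: [-1.8, -0.4, 7.8]
grip_width: 0.467
grip_force: 41.1
```

Call:
jog_arm:
  series: "0 0 -0.002 0 0 0 0.3; 0 0 -0.002 0 0 0 0.8; 0 0 -0.002 0 0 0 0.8; 0 0 -0.1 0 0 0 0.8; 0 0 -0.2 0 0 0 0.8; 0 0 -0.2 0 0 0 0.8"

```text
time_s: 9.48
eef_pos: [481.0, -60.3, 223.3]
ee_rot: [0.002, 0.739, 0.674, 0.001]
force: [0.3, 0.4, -0.8]
grip_width: 0.898
grip_force: 0.0
```

Run:
```python
from h import *
plan((463,-260,200,85))
w=capture('wrist');save(w,'w3')
```

```text
(463, -260, 200, 85) -> [-5.012e-01  5.000e-04  5.910e-02] [ 0.0033  0.0009 -0.0026] rows>= 4
```

Call:
jog_arm:
  series: "-0.16 0 0 0 0 0 0.8; -0.3 0 0.02 0 0 0 0.8; -0.45 0 0.055 0 0 0 0.8; -0.5 0 0.059 0 0 0 0.8; -0.5 0 0.059 0 0 0 0.8; -0.5 0 0.059 0 0 0 0.8; -0.5 0 0.059 0 0 0 0.8"

```text
time_s: 10.4
eef_pos: [462.0, -257.9, 197.5]
ee_rot: [0.0, 0.738, 0.675, 0.0]
force: [-0.1, 0.4, -0.5]
grip_width: 0.901
grip_force: 0.0
```

Run:
```python
from h import *
w=capture('wrist');b=capture('top');save(w,'w4')
print(sense()['eef_pos'])
for n,z in dict(mouse=12,wooden_tray=16).items():
    for c in(w,b):
        m=mark_of(n,c)
        for k in m[:1]:print(n,np.round(k['point']),k['confidence'],np.round(at(c,k['point'],4),1))
        r=regions_of(n,c)
        if r:
            P=np.argwhere(r[0]['region'])
            R=cv2.minAreaRect(np.array([at(c,p,z)[:2] for p in P[::3]],np.float32));print(R)
r=regions_of('perfume_dark',b);m=mark_of('perfume_dark',b);print(np.round(at(b,m[0]['point'],0)) if m else 0)
```

```text
[ 461.98765551 -258.26057809  197.56608393]
mouse [175. 321.] 0.86 [ 464.5 -227.4    4. ]
((463.0018005371094, -227.7974853515625), (112.03418731689453, 61.71660614013672), 86.05274200439453)
mouse [261. 440.] 0.85 [ 458.  -221.7    4. ]
((461.8758239746094, -225.95025634765625), (107.82688903808594, 60.974632263183594), 88.7308349609375)
((462.85040283203125, -226.50607299804688), (169.52127075195312, 130.28201293945312), 78.74676513671875)
wooden_tray [268. 220.] 0.25 [452.  242.8   4. ]
((486.8867492675781, -71.73806762695312), (51.13918685913086, 72.23056030273438), 33.791099548339844)
0
```

View pics/w4.png

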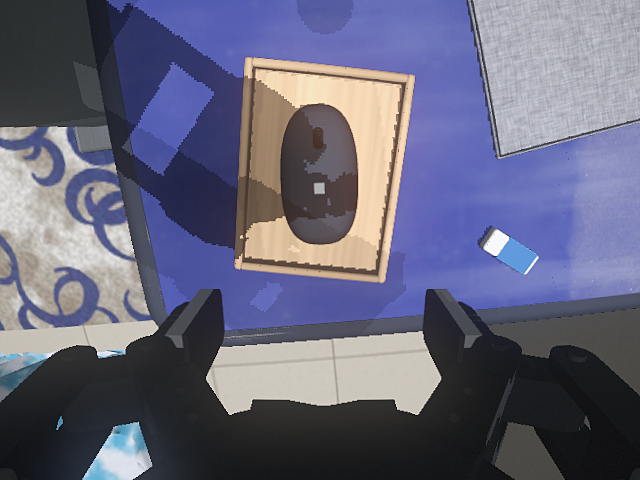

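The mouse shows at (319,173), long axis near vertical, wheel toward +y; tray corners at about (247,58), (413,75), (383,282) and (237,268).

Run:
```python
from h import *
plan((462,-227.5,100,86.5),(462,-227.5,26,86.5))
```

```text
(462, -227.5, 100, 86.5) -> [ 0.0789 -0.0065  0.2432] [ 0.     -0.     -0.0194] rows>= 2
(462, -227.5, 26, 86.5) -> [ 0.0789 -0.0065  0.4282] [ 0.     -0.     -0.0194] rows>= 3
```

Call:
jog_arm:
  series: "0.077 -0.004 0.12 0 0 -0.02 0.75; 0.077 -0.004 0.243 0 0 -0.02 0.75; 0.077 -0.004 0.3 0 0 -0.02 0.75; 0.077 -0.004 0.3 0 0 -0.02 0.75; 0.077 -0.004 0.3 0 0 -0.02 0.75"

```text
time_s: 11.62
eef_pos: [463.5, -228.8, 78.5]
ee_rot: [0.001, 0.728, 0.686, 0.0]
force: [-0.9, -0.3, 0.1]
grip_width: 0.877
grip_force: 0.0
```

Run:
```python
from h import *
w=capture('wrist');save(w,'w5');print(sense()['eef_pos'])
```

```text
[ 463.48565688 -228.79988393   78.57481632]
```

View pics/w5.png

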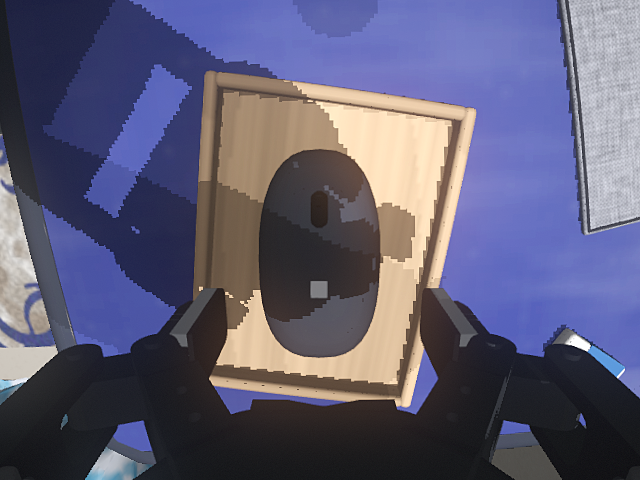

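Mouse centre is at column 320, the jaws at 323, so a small shift is needed before going down.

Call:
jog_arm:
  series: "0.003 -0.004 0.04 0 0 0 0.75; 0.003 -0.004 0.08 0 0 0 0.75; 0.003 -0.004 0.115 0 0 0 0.75; 0.003 -0.004 0.132 0 0 0 0.75; 0.003 -0.004 0.132 0 0 0 0.75; 0.003 -0.004 0.132 0 0 0 0.1; 0.003 -0.004 0.132 0 0 0 0.1; 0.003 -0.004 0.132 0 0 0 0.1; 0.003 -0.004 0.132 0 0 0 0.1; 0.003 -0.004 0.132 0 0 0 0.1"
  grip_force: 40

```text
time_s: 12.92
eef_pos: [461.7, -227.2, 25.5]
ee_rot: [0.001, 0.728, 0.686, 0.0]
force: [-2.1, 0.3, 7.2]
grip_width: 0.697
grip_force: 41.7
```

Run:
```python
from h import *
s=sense();print(s['eef_pos'])
plan((462,-227,86,86.5),(669,-124,86,100.3),(669,-124,26,100.3))
```

```text
[ 461.67493393 -227.20844026   25.52913132]
(462, -227, 86, 86.5) -> [ 0.0005  0.0009 -0.1512] [0.0005 0.0005 0.0009] rows>= 1
(669, -124, 86, 100.3) -> [ 0.2884  0.5021 -0.151 ] [ 0.0005  0.0005 -0.1524] rows>= 4
(669, -124, 26, 100.3) -> [ 0.2885  0.502  -0.001 ] [ 0.0005  0.0005 -0.1524] rows>= 4
```

Call:
jog_arm:
  series: "0 0 -0.02 0 0 0 0.1; 0 0 -0.08 0 0 0 0.1; 0 0 -0.15 0 0 0 0.1; 0 0 -0.15 0 0 0 0.1; 0 0 -0.15 0 0 0 0.1"

```text
time_s: 13.55
eef_pos: [461.1, -226.8, 83.9]
ee_rot: [-0.0, 0.728, 0.686, -0.0]
force: [0.5, 0.2, -0.7]
grip_width: 0.696
grip_force: 43.5
```

Run:
```python
from h import *
w=capture('wrist');save(w,'w6');print(sense()['eef_pos'],sense()['force'])
plan((669,-124,86,100.3),(669,-124,26,100.3))
```

```text
[ 460.97797973 -226.7084994    83.64965906] [ 0.40206777 -0.13165727 -0.39502841]
(669, -124, 86, 100.3) -> [ 0.2875  0.5037 -0.0063] [-0.0007 -0.0007 -0.1527] rows>= 4
(669, -124, 26, 100.3) -> [0.2874 0.5039 0.1437] [-0.0007 -0.0007 -0.1527] rows>= 4
```

View pics/w6.png

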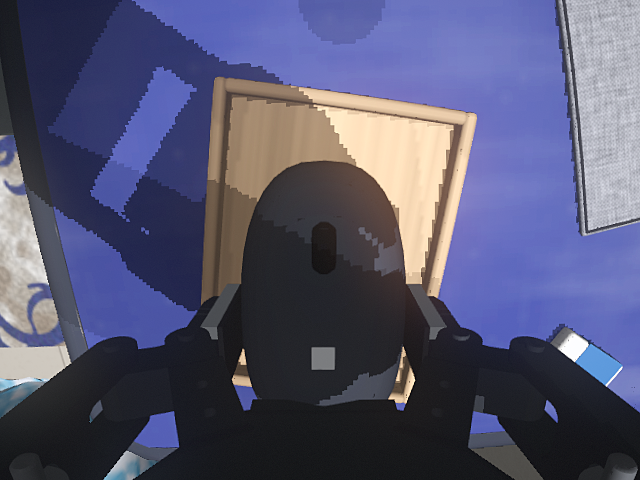

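Mouse is held squarely between the pads, clear of the tray.

Call:
jog_arm:
  series: "0.07 0.12 0 0 0 -0.04 0.1; 0.14 0.24 0 0 0 -0.08 0.1; 0.21 0.36 0 0 0 -0.12 0.1; 0.26 0.46 0 0 0 -0.153 0.1; 0.287 0.504 0 0 0 -0.153 0.1; 0.287 0.504 0 0 0 -0.153 0.1; 0.287 0.504 0.06 0 0 -0.153 0.1; 0.287 0.504 0.11 0 0 -0.153 0.1; 0.287 0.504 0.135 0 0 -0.153 0.1; 0.287 0.504 0.142 0 0 -0.153 0.1; 0.287 0.504 0.144 0 0 -0.153 0.1; 0.287 0.504 0.144 0 0 -0.153 0.1"

```text
time_s: 15.1
eef_pos: [669.8, -124.7, 27.6]
ee_rot: [0.001, 0.641, 0.768, 0.0]
force: [-0.1, -0.3, -1.3]
grip_width: 0.693
grip_force: 43.5
```

Call:
jog_arm:
  series: "0 0 0.003 0 0 0 0.1; 0 0 0.005 0 0 0 0.1; 0 0 0.005 0 0 0 0.1; 0 0 0.005 0 0 0 0.1"

```text
time_s: 15.6
eef_pos: [669.7, -124.6, 25.6]
ee_rot: [0.0, 0.641, 0.768, 0.0]
force: [-3.2, 0.8, 6.0]
grip_width: 0.699
grip_force: 44.5
```

Call:
jog_arm:
  series: "0 0 0 0 0 0 0.5; 0 0 0 0 0 0 0.75; 0 0 0 0 0 0 0.75; 0 0 -0.1 0 0 0 0.75; 0 0 -0.25 0 0 0 0.75; 0 0 -0.4 0 0 0 0.75; 0 0 -0.4 0 0 0 0.75; 0 0 -0.4 0 0 0 0.75"

```text
time_s: 16.6
eef_pos: [669.2, -124.4, 183.9]
ee_rot: [-0.001, 0.641, 0.768, -0.0]
force: [0.2, 0.3, -0.8]
grip_width: 0.875
grip_force: 0.0
```

Run:
```python
from h import *
print(sense()['eef_pos'])
w=capture('wrist');b=capture('top')
for n,z in dict(mouse=12,mouse_mat=4).items():
    for c in(w,b):
        m=mark_of(n,c)
        for k in m[:1]:print(n,np.round(k['point']),k['confidence'],np.round(at(c,k['point'],4),1))
        r=regions_of(n,c)
        if r:
            P=np.argwhere(r[0]['region'])
            R=cv2.minAreaRect(np.array([at(c,p,z)[:2] for p in P[::3]],np.float32));print(R)
plan((665,60,220,110))
```

```text
[ 669.16861141 -124.39621871  183.8861551 ]
mouse [215. 324.] 0.82 [ 670.8 -123.9    4. ]
((671.8683471679688, -124.95600891113281), (62.59404373168945, 111.90734100341797), 8.861234664916992)
((669.6237182617188, -124.50321960449219), (150.7518768310547, 181.4088134765625), 10.572805404663086)
((679.27587890625, -54.0853157043457), (104.04988861083984, 47.474952697753906), 8.939435958862305)
(665, 60, 220, 110) -> [ 0.4559  0.0717 -0.0882] [-1.000e-04 -1.000e-04 -1.074e-01] rows>= 4
```

Call:
jog_arm:
  series: "0.15 0.02 -0.04 0 0 -0.05 0.6; 0.3 0.05 -0.09 0 0 -0.107 0.6; 0.43 0.07 -0.09 0 0 -0.107 0.6; 0.456 0.07 -0.09 0 0 -0.107 0.6; 0.456 0.07 -0.09 0 0 -0.107 0.6; 0.456 0.07 -0.09 0 0 -0.107 0.6"

```text
time_s: 17.85
eef_pos: [664.5, 58.4, 220.7]
ee_rot: [-0.0, 0.575, 0.818, -0.0]
force: [-0.1, -0.8, -1.3]
grip_width: 0.802
grip_force: 0.0
```

Run:
```python
from h import *
print(sense()['eef_pos'])
w=capture('wrist');save(w,'w7')
for n,z in dict(ear_case=18,coaster=9).items():
    for c in(w,):
        m=mark_of(n,c)
        for k in m[:1]:print(n,np.round(k['point']),k['confidence'],np.round(at(c,k['point'],4),1))
        r=regions_of(n,c)
        if r:
            P=np.argwhere(r[0]['region'])
            R=cv2.minAreaRect(np.array([at(c,p,z)[:2] for p in P[::3]],np.float32));print(R,r[0]['point'])
```

```text
[664.49849975  58.40446426 220.70103134]
ear_case [139. 349.] 0.75 [667.  121.9   4. ]
((668.427001953125, 122.62125396728516), (46.4865608215332, 58.27267837524414), 21.71601104736328) [139.1, 352.3]
coaster [260. 104.] 0.38 [484.5 -61.7   4. ]
((671.3071899414062, 120.6855697631836), (96.71878051757812, 95.52977752685547), 67.01049041748047) [143.6, 382.7]
```

View pics/w7.png

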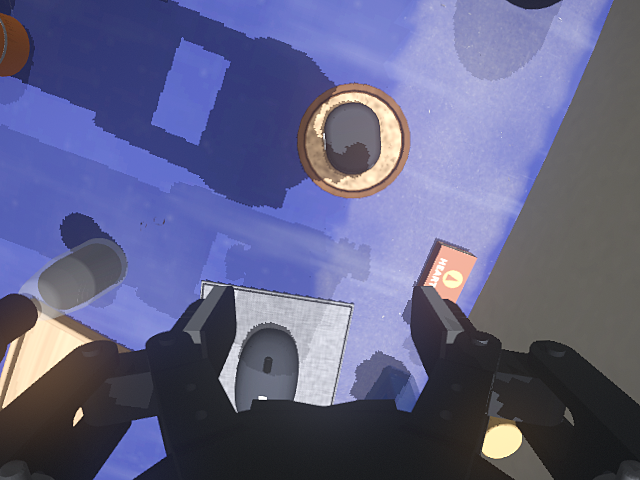

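The ear case shows at (352,139), round coaster ring centred at (354,140). The mouse on the mat and the parked bottle (80,275) stand well.

Run:
```python
from h import *
plan((667,122.5,110,111.7),(667,122.5,30,111.7))
```

```text
(667, 122.5, 110, 111.7) -> [0.1468 0.06   0.2771] [-0.0001 -0.     -0.02  ] rows>= 3
(667, 122.5, 30, 111.7) -> [0.1468 0.06   0.4771] [-0.0001 -0.     -0.02  ] rows>= 4
```

Call:
jog_arm:
  series: "0.1 0.04 0.08 0 0 -0.02 0.6; 0.147 0.06 0.2 0 0 -0.02 0.6; 0.147 0.06 0.3 0 0 -0.02 0.6; 0.147 0.06 0.34 0 0 -0.02 0.6; 0.147 0.06 0.34 0 0 -0.02 0.6"

```text
time_s: 18.73
eef_pos: [666.9, 122.9, 84.9]
ee_rot: [-0.0, 0.561, 0.828, -0.0]
force: [0.2, 0.5, -0.1]
grip_width: 0.801
grip_force: 0.0
```

Run:
```python
from h import *
print(sense()['eef_pos'])
w=capture('wrist');save(w,'w8')
r=regions_of('ear_case',w)
P=np.argwhere(r[0]['region']);print(P.min(0),P.max(0),P.mean(0));R=cv2.minAreaRect(np.array([at(w,p,18)[:2] for p in P[::3]],np.float32));print(R,r[0]['point'])
plan((667,122.5,30,111.7))
```

```text
[666.94528126 122.9219534   84.86453482]
[203 277] [314 368] [258.545962   322.74976247]
((668.0626220703125, 122.51480102539062), (47.123104095458984, 61.75408172607422), 23.496458053588867) [261.1, 322.4]
(667, 122.5, 30, 111.7) -> [-0.0004 -0.0027  0.1422] [0.0018 0.0007 0.0003] rows>= 1
```

Centred (column 322.5 against jaws at about 322). I'm going down to grip it and lift it.

Call:
jog_arm:
  series: "0 0 0.05 0 0 -0.01 0.6; 0 0 0.1 0 0 -0.01 0.6; 0 0 0.13 0 0 -0.01 0.6; 0 0 0.137 0 0 -0.01 0.6; 0 0 0.137 0 0 -0.01 0; 0 0 0.137 0 0 -0.01 -0.2; 0 0 0.137 0 0 -0.01 -0.2; 0 0 0.137 0 0 -0.01 -0.2; 0 0 0.137 0 0 -0.01 -0.2; 0 0 0.137 0 0 -0.01 -0.2"
  grip_force: 35

```text
time_s: 20.08
eef_pos: [667.2, 123.4, 30.8]
ee_rot: [0.001, 0.554, 0.832, 0.0]
force: [-0.8, 0.4, 4.8]
grip_width: 0.533
grip_force: 36.4
```

Run:
```python
from h import *
print(sense()['eef_pos'])
plan((667,122.5,75,111.7),(470,50,75,90),(470,50,30,90))
```

```text
[667.2264735  123.43852577  30.81356349]
(667, 122.5, 75, 111.7) -> [-0.002  -0.0013 -0.1105] [0.0008 0.0003 0.0107] rows>= 1
(470, 50, 75, 90) -> [ 0.0205 -0.5256 -0.1111] [8.000e-04 1.000e-04 2.518e-01] rows>= 4
(470, 50, 30, 90) -> [ 0.0206 -0.5257  0.0014] [8.000e-04 1.000e-04 2.518e-01] rows>= 4
```

Call:
jog_arm:
  series: "0 0 -0.03 0 0 0 -0.2; 0 0 -0.08 0 0 0 -0.2; 0 -0.1 -0.11 0 0 0.06 -0.2; 0.01 -0.23 -0.11 0 0 0.12 -0.2; 0.015 -0.36 -0.11 0 0 0.18 -0.2; 0.02 -0.47 -0.11 0 0 0.252 -0.2; 0.02 -0.526 -0.11 0 0 0.252 -0.2; 0.02 -0.526 -0.11 0 0 0.252 -0.2; 0.02 -0.526 -0.05 0 0 0.252 -0.2; 0.02 -0.526 -0.01 0 0 0.252 -0.2; 0.02 -0.526 0.005 0 0 0.252 -0.2; 0.02 -0.526 0.01 0 0 0.252 -0.2; 0.02 -0.526 0.01 0 0 0.252 -0.2"

```text
time_s: 21.7
eef_pos: [470.4, 49.8, 26.8]
ee_rot: [0.001, 0.707, 0.707, 0.0]
force: [-0.1, -0.4, -1.3]
grip_width: 0.535
grip_force: 36.0
```

Call:
jog_arm:
  series: "0 0 0.002 0 0 0 -0.2; 0 0 0.002 0 0 0 0.2; 0 0 0.002 0 0 0 0.7; 0 0 0.002 0 0 0 0.9; 0 0 -0.1 0 0 0 1; 0.05 0 -0.25 0 0 0 1; 0.15 0 -0.4 0 0 0 1; 0.28 -0.02 -0.52 0 0 0 1; 0.36 -0.05 -0.56 0 0 0 1; 0.36 -0.05 -0.56 0 0 0 1; 0.36 -0.05 -0.56 0 0 0 1; 0.36 -0.05 -0.56 0 0 0 1"

```text
time_s: 23.2
eef_pos: [449.7, 192.8, 249.1]
ee_rot: [-0.001, 0.708, 0.706, -0.001]
force: [0.0, 1.2, 0.0]
grip_width: 1.0
grip_force: 0.0
```

Run:
```python
from h import *
print(sense()['eef_pos'])
w=capture('wrist');save(w,'w9')
for n,z in dict(drink_can=138,charging_cradle=12).items():
    for c in(w,):
        m=mark_of(n,c)
        for k in m[:3]:print(n,np.round(k['point']),k['confidence'],np.round(at(c,k['point'],4),1))
        for r in regions_of(n,c)[:2]:
            P=np.argwhere(r['region'])
            R=cv2.minAreaRect(np.array([at(c,p,z)[:2] for p in P[::3]],np.float32));print(R,r['point'],P.min(0),P.max(0))
```

```text
[449.6857484  192.77947443 249.12252541]
drink_can [151. 325.] 0.7 [452.9 240.2   4. ]
drink_can [287. 230.] 0.66 [353.5 102.1   4. ]
((373.30499267578125, 127.75784301757812), (97.60240173339844, 37.12016677856445), 67.61495208740234) [311.3, 223.7] [266 192] [385 252]
((451.499755859375, 241.39344787597656), (48.59468460083008, 48.1087760925293), 89.85858917236328) [158.1, 324.8] [119 283] [200 363]
((451.5870666503906, 240.94068908691406), (104.28710174560547, 92.36258697509766), 75.8108139038086) [115.3, 323.5] [ 83 265] [215 386]
```

View pics/w9.png

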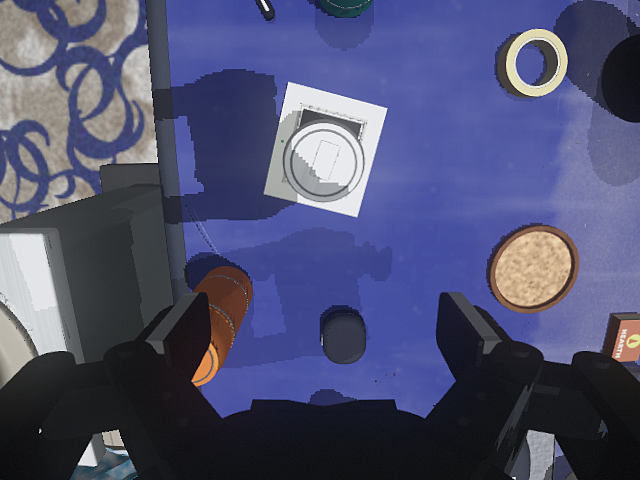

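The white can's top is at (324,161) in the cradle, whose corners are (288,82), (387,107), (357,216) and (265,194). The ear case is parked at (344,335) and the coaster is empty at (533,268).

Run:
```python
from h import *
plan((450.5,240.5,160,90),(450.5,240.5,100,90))
```

```text
(450.5, 240.5, 160, 90) -> [0.118  0.0018 0.2246] [-0.0004  0.     -0.0007] rows>= 2
(450.5, 240.5, 100, 90) -> [0.118  0.0019 0.3746] [-0.0004  0.     -0.0007] rows>= 3
```

Call:
jog_arm:
  series: "0.08 0.002 0 0 0 0 1; 0.118 0.002 0.05 0 0 0 1; 0.118 0.002 0.15 0 0 0 1; 0.118 0.002 0.27 0 0 0 1; 0.118 0.002 0.35 0 0 0 1; 0.118 0.002 0.374 0 0 0 1; 0.118 0.002 0.374 0 0 0 0.7; 0.118 0.002 0.374 0 0 0 0.4; 0.118 0.002 0.374 0 0 0 0.4; 0.118 0.002 0.374 0 0 0 0.4"
  grip_force: 40

```text
time_s: 24.7
eef_pos: [450.7, 241.0, 101.1]
ee_rot: [0.0, 0.707, 0.707, 0.0]
force: [-0.2, -0.0, 0.2]
grip_width: 0.703
grip_force: 0.0
```

Run:
```python
from h import *
print(sense()['eef_pos'])
w=capture('wrist')
g=w['img'][300].mean(1).astype(int);print(g[200:450:4]); g=w['img'][320].mean(1).astype(int);print(g[200:450:4])
```

```text
[450.67855262 241.00443757 101.05266129]
[128 124  38  42  79  94  94  95  39  42  43  43 165 104 106 105 106 110
 112 113 112 114 115 116 117 116 115 117 117 115 115 119 122 120 121 121
 121 119 120 120 119 121 118 117 119 118 117 116 139 140  74  69  67  70
  88 114 113 114  60  64  60 149 145]
[ 39  95  94  93  93  46  40  39  40  40  34 105 108 110 111 113 114 111
 105 118 145 139 138 139 140 137 136 141 142 144 143 142 143 144 141 141
 142 142 141 142 147 114 112 120 120 114 118 115 114 113  54  55  55  55
  55  53  55 113 108 107  98  45  51]
```

Call:
jog_arm:
  series: "0 0 0 0 0 0 0; 0 0 0 0 0 0 0; 0 0 0 0 0 0 0; 0 0 0 0 0 0 0"
  grip_force: 45

```text
time_s: 25.25
eef_pos: [450.5, 241.0, 101.0]
ee_rot: [0.0, 0.707, 0.707, 0.0]
force: [-2.9, -0.7, 6.4]
grip_width: 0.614
grip_force: 46.6
```

Run:
```python
from h import *
print(sense()['eef_pos'])
plan((450.7,241,131,90),(669,122,131,90))
```

```text
[450.50203721 241.03578212 101.04959939]
(450.7, 241, 131, 90) -> [-0.0001  0.0005 -0.0749] [ 0.0002 -0.0001 -0.0002] rows>= 1
(669, 122, 131, 90) -> [-0.2974  0.5463 -0.0747] [ 0.0002 -0.0001 -0.0002] rows>= 5
```

Call:
jog_arm:
  series: "0 0 -0.02 0 0 0 0; 0 0 -0.06 0 0 0 0; -0.02 0.03 -0.1 0 0 0 0; -0.06 0.12 -0.1 0 0 0 0; -0.12 0.23 -0.1 0 0 0 0; -0.18 0.34 -0.1 0 0 0 0; -0.24 0.44 -0.1 0 0 0 0; -0.28 0.52 -0.1 0 0 0 0; -0.298 0.546 -0.1 0 0 0 0; -0.298 0.546 -0.1 0 0 0 0; -0.298 0.546 -0.06 0 0 0 0; -0.298 0.546 -0.025 0 0 0 0; -0.298 0.546 -0.008 0 0 0 0; -0.298 0.546 -0.004 0 0 0 0; -0.298 0.546 -0.004 0 0 0 0"

```text
time_s: 27.12
eef_pos: [668.9, 121.7, 102.4]
ee_rot: [0.0, 0.707, 0.707, 0.0]
force: [-0.0, 0.2, -2.5]
grip_width: 0.614
grip_force: 48.0
```

Run:
```python
from h import *
s=sense();print(s['eef_pos'],s['force'])
w=capture('wrist');r=regions_of('coaster',w)
for k in r[:1]:
    P=np.argwhere(k['region']);W=np.array([at(w,p,9)[:2] for p in P[::3]],np.float32);print(cv2.minAreaRect(W),cv2.minEnclosingCircle(W))
```

```text
[668.9377567  121.71424648 102.36404311] [-0.01813345  0.20953663 -2.53361439]
((670.8668823242188, 133.2460174560547), (71.71183776855469, 96.72793579101562), 89.94340515136719) ((671.1122436523438, 121.90383911132812), 48.838966369628906)
```

Call:
jog_arm:
  series: "0 0 0.002 0 0 0 0; 0 0 0.004 0 0 0 0; 0 0 0.0045 0 0 0 0; 0 0 0.0045 0 0 0 0"

```text
time_s: 27.72
eef_pos: [669.0, 121.7, 101.1]
ee_rot: [0.0, 0.707, 0.707, 0.0]
force: [-1.8, -0.7, 5.4]
grip_width: 0.611
grip_force: 48.6
```

Call:
jog_arm:
  series: "0 0 0 0 0 0 0.4; 0 0 0 0 0 0 0.7; 0 0 0 0 0 0 0.8; 0 0 -0.08 0 0 0 0.8; 0 0 -0.2 0 0 0 0.7; -0.03 -0.08 -0.25 0 0 0 0.6; -0.08 -0.21 -0.25 0 0 0 0.6; -0.12 -0.34 -0.2 0 0 0 0.6; -0.16 -0.45 -0.1 0 0 0 0.6; -0.18 -0.4975 0 0 0 0 0.6; -0.18 -0.4975 0.04 0 0 0 0.6; -0.18 -0.4975 0.04 0 0 0 0.6; -0.18 -0.4975 0.04 0 0 0 0.6"

```text
time_s: 29.35
eef_pos: [470.5, 49.7, 85.1]
ee_rot: [0.001, 0.707, 0.707, 0.0]
force: [1.0, 1.0, 0.2]
grip_width: 0.797
grip_force: 0.0
```

Run:
```python
from h import *
print(sense()['eef_pos'])
w=capture('wrist');save(w,'w10')
r=regions_of('ear_case',w)
P=np.argwhere(r[0]['region']);print(P.min(0),P.max(0),P.mean(0));R=cv2.minAreaRect(np.array([at(w,p,14)[:2] for p in P[::3]],np.float32));print(R,r[0]['point'])
b=capture('top')
for n,z in dict(drink_can=138).items():
    for k in mark_of(n,b)[:4]:print(n,np.round(k['point']),k['confidence'],np.round(at(b,k['point'],4),1))
plan((470.4,49.8,26.8,90))
```

```text
[470.45212038  49.74978887  85.0663249 ]
[202 278] [312 366] [256.7790021  322.96248607]
((471.761962890625, 48.98078155517578), (47.086524963378906, 62.28815841674805), 1.7102818489074707) [258.0, 326.4]
drink_can [166. 274.] 0.78 [671.1 125.6   4. ]
drink_can [261. 157.] 0.67 [469.2 378.3   4. ]
(470.4, 49.8, 26.8, 90) -> [1.000e-04 4.000e-04 1.451e-01] [ 0.0007  0.0001 -0.0001] rows>= 1
```

Call:
jog_arm:
  series: "0 0 0.06 0 0 0 0.6; 0 0 0.11 0 0 0 0.6; 0 0 0.142 0 0 0 0.6; 0 0 0.142 0 0 0 0.3; 0 0 0.142 0 0 0 -0.2; 0 0 0.142 0 0 0 -0.2; 0 0 0.142 0 0 0 -0.2; 0 0 0.142 0 0 0 -0.2; 0 0 0.142 0 0 0 -0.2"
  grip_force: 35

```text
time_s: 30.68
eef_pos: [470.3, 49.7, 28.2]
ee_rot: [0.001, 0.707, 0.707, 0.0]
force: [-0.5, 0.1, 6.3]
grip_width: 0.528
grip_force: 36.2
```

Run:
```python
from h import *
print(sense()['eef_pos'])
plan((470.4,49.8,80,90),(450.3,241.5,80,75.8),(450.3,241.5,34,75.8))
```

```text
[470.29923639  49.66540112  28.22844005]
(470.4, 49.8, 80, 90) -> [ 0.0003  0.0004 -0.1294] [ 0.0009  0.0001 -0.0002] rows>= 1
(450.3, 241.5, 80, 75.8) -> [ 0.4795 -0.05   -0.1296] [0.0009 0.     0.1576] rows>= 4
(450.3, 241.5, 34, 75.8) -> [ 0.4796 -0.0501 -0.0146] [0.0009 0.     0.1576] rows>= 4
```

Call:
jog_arm:
  series: "0 0 -0.05 0 0 0 -0.2; 0.03 0 -0.12 0 0 0 -0.2; 0.15 -0.015 -0.13 0 0 0.05 -0.2; 0.28 -0.03 -0.13 0 0 0.1 -0.2; 0.4 -0.04 -0.13 0 0 0.157 -0.2; 0.47 -0.05 -0.13 0 0 0.157 -0.2; 0.48 -0.05 -0.1 0 0 0.157 -0.2; 0.48 -0.05 -0.08 0 0 0.157 -0.2; 0.48 -0.05 -0.08 0 0 0.157 -0.2; 0.48 -0.05 -0.08 0 0 0.157 -0.2"

```text
time_s: 31.92
eef_pos: [450.2, 241.0, 59.6]
ee_rot: [0.0, 0.789, 0.614, 0.0]
force: [0.5, 0.9, -0.4]
grip_width: 0.527
grip_force: 35.8
```

Run:
```python
from h import *
print(sense()['eef_pos'])
w=capture('wrist');save(w,'w11')
for n,z in dict(ear_case=46,charging_cradle=12).items():
    for r in regions_of(n,w)[:1]:
        P=np.argwhere(r['region'])
        W=np.array([at(w,p,z)[:2] for p in P[::3]],np.float32);R=cv2.minAreaRect(W);print(n,R)
plan((450.3,241.5,34,75.8))
```

```text
[450.19953415 241.02213097  59.59279103]
ear_case ((451.6051330566406, 240.17837524414062), (63.790916442871094, 46.881324768066406), 75.75366973876953)
charging_cradle ((451.4149475097656, 240.78726196289062), (105.25764465332031, 92.63743591308594), 75.7421646118164)
(450.3, 241.5, 34, 75.8) -> [0.0003 0.0004 0.0644] [ 0.0003 -0.0001  0.0002] rows>= 1
```

View pics/w11.png

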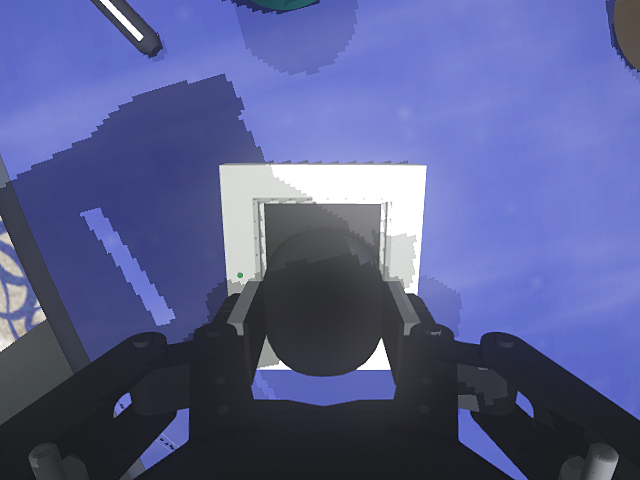

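The case (263–385) sits square over the pocket (263–382), aligned within a millimetre, so I'm lowering it.

Call:
jog_arm:
  series: "0.0008 0 0.03 0 0 0 -0.2; 0.0008 0 0.055 0 0 0 -0.2; 0.0008 0 0.064 0 0 0 -0.2; 0.0008 0 0.066 0 0 0 -0.2; 0.0008 0 0.067 0 0 0 -0.2; 0.0008 0 0.067 0 0 0 -0.2"

```text
time_s: 32.83
eef_pos: [450.0, 242.1, 32.9]
ee_rot: [0.0, 0.789, 0.615, 0.0]
force: [0.9, -0.4, -0.3]
grip_width: 0.533
grip_force: 35.8
```

Call:
jog_arm:
  series: "-0.001 0 0.002 0 0 0 -0.2; -0.001 0 0.003 0 0 0 -0.2; -0.001 0 0.003 0 0 0 -0.2; -0.001 0 0.003 0 0 0 0.2; -0.001 0 0.003 0 0 0 0.4; -0.001 0 0.003 0 0 0 0.4; -0.001 0 -0.1 0 0 0 0.4; -0.001 0 -0.25 0 0 0 0.4; -0.001 0 -0.4 0 0 0 0.4; -0.001 0 -0.4 0 0 0 0.4; -0.001 0 -0.4 0 0 0 0.4"

```text
time_s: 34.2
eef_pos: [449.4, 241.5, 191.8]
ee_rot: [-0.0, 0.789, 0.615, -0.001]
force: [-0.4, -0.4, 0.8]
grip_width: 0.698
grip_force: 0.0
```

Run:
```python
from h import *
print(sense()['eef_pos'])
w=capture('wrist');save(w,'w12')
for n,z in dict(ear_case=18,charging_cradle=12).items():
    m=mark_of(n,w)
    if m:print(n,at(w,m[0]['point'],4))
    for r in regions_of(n,w)[:1]:
        P=np.argwhere(r['region'])
        W=np.array([at(w,p,z)[:2] for p in P[::3]],np.float32);R=cv2.minAreaRect(W);print(n,R)
plan((480.5,-60.2,240,85),(480.5,-60.2,142.1,85))
```

```text
[449.43019644 241.53961541 191.83405725]
ear_case [449.98888063 238.89718684   4.        ]
ear_case ((451.52655029296875, 242.18594360351562), (61.02567672729492, 46.89148712158203), 80.56378936767578)
charging_cradle ((451.3994445800781, 240.57533264160156), (103.84095001220703, 91.59170532226562), 75.71820068359375)
(480.5, -60.2, 240, 85) -> [-0.7127  0.2593 -0.1206] [-0.0012  0.0006 -0.1017] rows>= 5
(480.5, -60.2, 142.1, 85) -> [-0.7124  0.2597  0.1241] [-0.0012  0.0006 -0.1017] rows>= 5
```

Call:
jog_arm:
  series: "-0.1 0.04 -0.08 0 0 -0.05 0.6; -0.25 0.09 -0.12 0 0 -0.1 0.6; -0.39 0.14 -0.12 0 0 -0.102 0.6; -0.53 0.19 -0.12 0 0 -0.102 0.6; -0.65 0.24 -0.12 0 0 -0.102 0.6; -0.712 0.259 -0.12 0 0 -0.102 0.6; -0.712 0.259 -0.1 0 0 -0.102 0.6; -0.712 0.259 -0.05 0 0 -0.102 0.6; -0.712 0.259 -0.05 0 0 -0.102 0.6; -0.712 0.259 -0.05 0 0 -0.102 0.6"

```text
time_s: 35.7
eef_pos: [480.8, -59.2, 213.1]
ee_rot: [0.0, 0.737, 0.676, 0.0]
force: [-0.6, -0.1, 1.1]
grip_width: 0.802
grip_force: 0.0
```

Run:
```python
from h import *
s=sense();print(s['eef_pos'])
b12=cv2.imread('pics/w12.png')
w=capture('wrist')
cv2.imwrite('pics/v12.png',np.hstack([cv2.resize(b12[:,120:520],(400,480)),w['img'][:,120:520,::-1]]))
plan((480.5,-60.2,142.1,85))
```

```text
[480.83013449 -59.1867952  213.08242755]
(480.5, -60.2, 142.1, 85) -> [-0.0022 -0.001   0.1779] [0.0005 0.0001 0.0008] rows>= 2
```

View pics/v12.png

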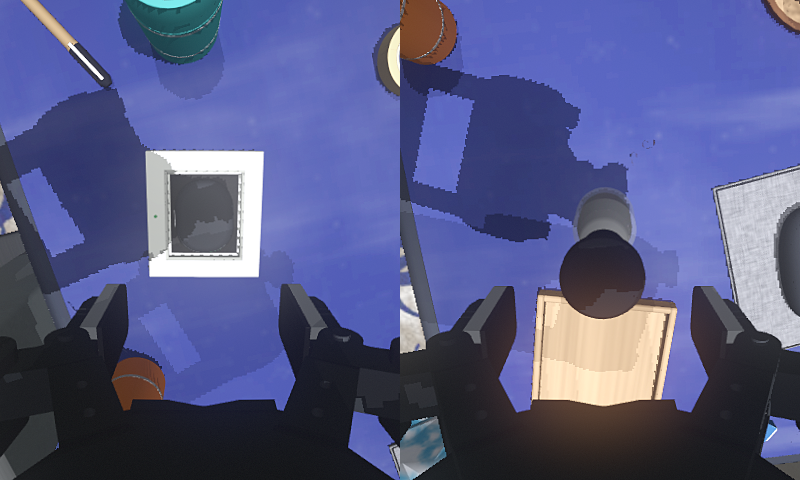

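Left: the case lies flat in the pocket with even margins. Right: the bottle's stopper is centred between the jaws (column 602 of the pair).

Call:
jog_arm:
  series: "-0.002 -0.001 0.06 0 0 0 0.6; -0.002 -0.001 0.13 0 0 0 0.5; -0.002 -0.001 0.17 0 0 0 0.4; -0.002 -0.001 0.178 0 0 0 0.3; -0.002 -0.001 0.178 0 0 0 -0.3; -0.002 -0.001 0.178 0 0 0 -0.3; -0.002 -0.001 0.178 0 0 0 -0.3; -0.002 -0.001 0.178 0 0 0 -0.3; -0.002 -0.001 0.178 0 0 0 -0.3; -0.002 -0.001 0.178 0 0 0 -0.3"
  grip_force: 40

```text
time_s: 37.0
eef_pos: [480.6, -60.8, 142.3]
ee_rot: [0.001, 0.737, 0.676, 0.0]
force: [-0.3, -0.1, 6.1]
grip_width: 0.464
grip_force: 40.5
```

Run:
```python
from h import *
s=sense();print(s['eef_pos'])
plan((461.7,-226,190,85),(461.7,-226,146.5,85))
```

```text
[480.64181683 -60.80477309 142.26575265]
(461.7, -226, 190, 85) -> [-0.4156 -0.0112 -0.1191] [0.001  0.0004 0.0004] rows>= 3
(461.7, -226, 146.5, 85) -> [-0.4155 -0.0114 -0.0104] [0.001  0.0004 0.0004] rows>= 3
```

Call:
jog_arm:
  series: "0 0 -0.03 0 0 0 -0.3; 0 0 -0.09 0 0 0 -0.3; -0.05 0 -0.12 0 0 0 -0.3; -0.14 -0.003 -0.12 0 0 0 -0.3; -0.23 -0.006 -0.12 0 0 0 -0.3; -0.32 -0.009 -0.12 0 0 0 -0.3; -0.39 -0.011 -0.12 0 0 0 -0.3; -0.416 -0.011 -0.12 0 0 0 -0.3; -0.416 -0.011 -0.12 0 0 0 -0.3; -0.416 -0.011 -0.08 0 0 0 -0.3; -0.416 -0.011 -0.04 0 0 0 -0.3; -0.416 -0.011 -0.02 0 0 0 -0.3; -0.416 -0.011 -0.013 0 0 0 -0.3; -0.416 -0.011 -0.013 0 0 0 -0.3"

```text
time_s: 38.75
eef_pos: [461.6, -225.8, 147.0]
ee_rot: [0.0, 0.737, 0.676, 0.0]
force: [0.2, -0.0, -1.6]
grip_width: 0.466
grip_force: 40.8
```

Call:
jog_arm:
  series: "0 0 0.0025 0 0 0 -0.3; 0 0 0.004 0 0 0 -0.3; 0 0 0.004 0 0 0 -0.3"

```text
time_s: 39.12
eef_pos: [461.8, -226.5, 146.3]
ee_rot: [0.001, 0.737, 0.676, 0.0]
force: [-1.6, -0.4, 6.0]
grip_width: 0.468
grip_force: 40.9
```

Contact with the tray floor. I'm releasing, rising and moving clear.

Call:
jog_arm:
  series: "0 0 -0.001 0 0 0 0.2; 0 0 -0.001 0 0 0 0.7; 0 0 -0.001 0 0 0 0.7; 0 0 -0.001 0 0 0 0.7; 0 0 -0.1 0 0 0 0.7; 0 0 -0.25 0 0 0 0.7; 0.1 0 -0.3 0 0 0 0.7; 0.25 -0.05 -0.3 0 0 0 0.7; 0.38 -0.1 -0.3 0 0 0 0.7; 0.45 -0.13 -0.3 0 0 0 0.7; 0.45 -0.13 -0.3 0 0 0 0.7; 0.45 -0.13 -0.3 0 0 0 0.7"

```text
time_s: 40.62
eef_pos: [425.5, -42.7, 265.2]
ee_rot: [0.0, 0.737, 0.676, -0.0]
force: [0.9, -0.2, -1.2]
grip_width: 0.848
grip_force: 0.0
```

Run:
```python
from h import *
s=sense();print(s['eef_pos'])
a=capture('scene');b=capture('top');save(b,'top9')
cv2.imwrite('pics/fin.png',np.vstack([np.hstack([cv2.resize(a['img'][110:350,190:410],(400,436)),cv2.resize(b['img'][100:350,180:500],(400,312),) if 0 else cv2.resize(b['img'][110:338,180:500],(400,436))])])[:,:,::-1])
for n in 'mouse mouse_mat drink_can coaster ear_case charging_cradle perfume_dark wooden_tray'.split():
    for nm,c in(('s',a),('t',b)):
        for k in mark_of(n,c)[:3 if n=='drink_can' else 1]:print(n,nm,np.round(k['point']),round(k['confidence'],2),np.round(at(c,k['point'],4)))
r=regions_of('wooden_tray',b)[0];P=np.argwhere(r['region']);print(cv2.minAreaRect(np.array([at(b,p,16)[:2] for p in P],np.float32)))
```

```text
[425.48526899 -42.73293281 265.15139356]
mouse s [205. 302.] 0.61 [ 674. -109.    4.]
mouse t [164. 388.] 0.91 [ 669. -119.    4.]
mouse_mat s [294. 211.] 0.75 [636. 330.   4.]
mouse_mat t [164. 390.] 0.91 [ 669. -125.    4.]
drink_can s [289. 356.] 0.84 [354. 102.   4.]
drink_can s [338. 248.] 0.8 [469. 384.   4.]
drink_can s [247. 258.] 0.71 [659. 120.   4.]
drink_can t [258. 156.] 0.98 [475. 382.   4.]
drink_can t [165. 277.] 0.71 [672. 121.   4.]
drink_can t [317. 288.] 0.71 [347.  99.   4.]
coaster s [246. 256.] 0.3 [664. 119.   4.]
coaster t [167. 279.] 0.6 [668. 116.   4.]
ear_case s [306. 290.] 0.92 [454. 246.   4.]
ear_case t [270. 218.] 0.94 [448. 247.   4.]
charging_cradle s [308. 291.] 0.79 [447. 250.   4.]
charging_cradle t [268. 224.] 0.84 [451. 235.   4.]
perfume_dark s [211. 385.] 0.56 [ 461. -230.    4.]
perfume_dark t [258. 441.] 0.85 [ 464. -225.    4.]
wooden_tray s [217. 381.] 0.85 [ 455. -198.    4.]
((462.55487060546875, -224.91452026367188), (169.7895050048828, 130.81265258789062), 77.8853988647461)
```

View pics/fin.png

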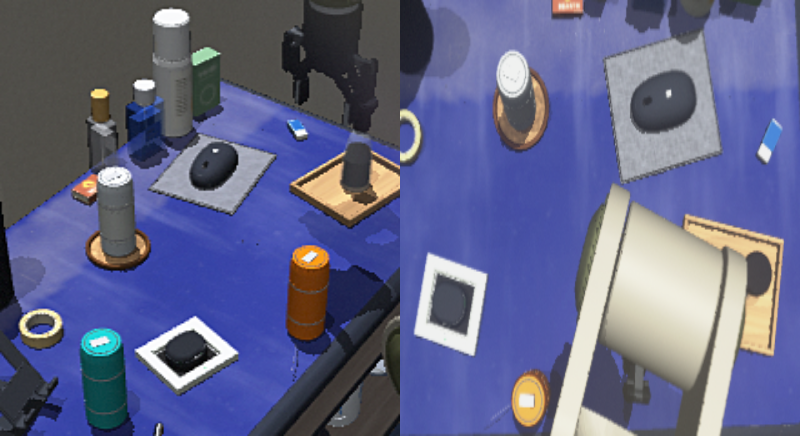

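Final view: the can stands on the coaster, the mouse is on the mat, the case is in the pocket and the bottle is in the tray. One last numeric check on the ear case.

Run:
```python
from h import *
a=capture('scene');b=capture('top')
for c in(a,b):
  for n,z in(('ear_case',26),('charging_cradle',12)):
    r=regions_of(n,c)
    if r:
        P=np.argwhere(r[0]['region']);print(n,cv2.minAreaRect(np.array([at(c,p,z)[:2] for p in P],np.float32)))
i=cv2.resize(a['img'][280:335,255:330],None,fx=5,fy=5,interpolation=2);j=cv2.resize(b['img'][235:300,185:255],(375,275),interpolation=2)
cv2.imwrite('pics/cr.png',np.hstack([i,j])[:,:,::-1])
```

```text
ear_case ((444.3484191894531, 248.57467651367188), (62.15176773071289, 57.56968307495117), 70.81432342529297)
ear_case ((448.713623046875, 241.87384033203125), (56.75445556640625, 49.737674713134766), 88.96458435058594)
charging_cradle ((450.0373840332031, 240.471435546875), (109.02288818359375, 94.14764404296875), 75.82720947265625)
```

View pics/cr.png

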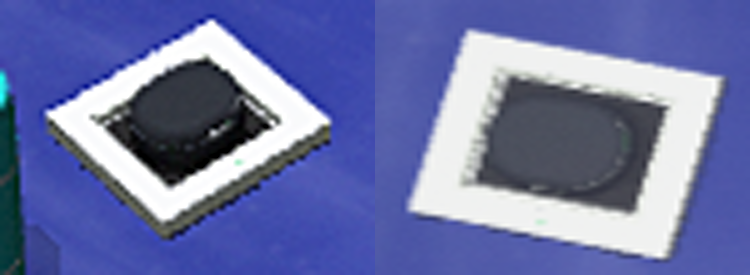

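```bash
python3 -c "
from h import *
print(finish_job())"
```

```text
the job is handed in; nothing more can be done
None
```

I handed the job in at about 41 s: the mouse is on the mat, the can on the coaster, the earphone case in the cradle pocket (possibly turned a few degrees) and the grey bottle in the tray, with the arm clear of everything.

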